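Wind the relief plate out of the slab roller

ROBOT

A 7-joint arm with a two-finger parallel gripper is mounted at the origin on the work surface. World frame = base frame: x ahead of the robot, y to its left, z up, the work surface at z = 0. Lengths are in mm, angles in rad, forces in N, time in s.
With the tool pointing down it reaches from about 400 to 875 mm from the base axis. Payload 4.4 kg.
Tool frame: the origin (TCP) lies between the finger pads; the fingertips stand 22 mm ahead of it and the grasp point (between the pads) lies 3 mm ahead of it; z points along the fingers, y is the line along which they close (so a half turn about z gives the same grasp; the last joint's range is limited). The gripper opens to 85 mm and grips with 20 to 120 N. Pads are 22 mm wide; open, the fingers measure 114 mm over their backs; the gripper's body (76 mm by 85 mm) begins 54 mm behind the grasp point. The pads swing forward as they close: fully open they stand 13 mm farther back than shut.
Start: joints at [-1.335, 0.628, 0.038, 1.517, -0.027, 0.996, -0.02], TCP at [193.182, 620.643, 253.313] pointing down, gripper open.
Joint ranges: [-3.06, 3.06], [-0.37, 2.12], [-1.25, 1.32], [0.18, 2.47], [-1.1, 4.24], [0.23, 1.98], [-2.94, 2.94]. Speed limits (rad/s): [2.57, 2.57, 3.14, 3.14, 3.14, 3.14, 3.14].

INTERFACE

Orientations are given as [roll, pitch, yaw] about the fixed x, y, z axes, in that order (R = Rz(yaw) Ry(pitch) Rx(roll)).
In Python, from cell import ctrl gives the robot as it stands.
- The arm moves only by the tool step_arm, never from a script. Its argument "plan" is a list of rows, each an object of numbers: "dx", "dy", "dz": the shift along the tool's x, y, z scaled (see below); "ax", "ay", "az": the turn, a rotation vector about the tool's x, y, z scaled (see below); "gripper": the opening, from 0 (shut) to 1 (fully open). A call has 1 to 20 rows; each row shifts and turns the commanded pose from where the row before left it, along the tool's axes as they then stand; what a row does not reach is not made up. The controller multiplies each number of a shift by 0.3 m and each number of a turn by 90 degrees. A row lasts 1/8 s, in which the tool goes at most 62.5 mm and 10.7 degrees, less where a joint would pass 70% of its speed; a pose out of reach is approached as far as the arm can. A call with a number of a shift or a turn outside -1 to 1 is refused whole. A call with a gripper value outside its range is refused whole. The fingers move at their own pace and stop on an object; the grip force is fixed at half the most. Time passes only in rows, so rows that do not move let the fingers close. It gives the time, the measured TCP pose, the force, the opening and the grip force at its end, in the units of the state.
- ctrl.read_state(): the state, without advancing time (a new reading comes with each control period).
- ctrl.get_image(name): name is "scene" or "side" or "wrist"; returns a dict with "color" (400x640x3 uint8, red, green, blue), "range_z" (400x640 float32, mm along the optical axis (not along the pixel's ray), 0 where there is no reading), "fx", "fy", "cx", "cy" (pixels), "k1" (the pictures are not rectified: a ray, as slopes to the right and down, at radius r is drawn at 1 + k1 r^2 times it, then the intrinsics apply), "T" (4x4, takes a point from camera to world coordinates); the wrist camera has in their place "T_tool_cam" (4x4, takes a point from camera to tool coordinates, whose origin is the TCP and whose axes are the flange's). Camera axes: x right, y down, z forward; pixel columns grow to the right and rows downward; lengths in mm; the calibration is good to about 2 mm. A picture is of the moment at which its call begins: read the wrist's pose just before it.
- ctrl.finish_job(): hands the job in; it is judged then, once.
The state is a dict: "clock": time; "qpos": joint angles; "qd": joint speeds; "tau": joint torques, N m; "eef_pos": TCP position; "tool_rot": TCP orientation; "force": force on the tool from outside, world axes, zero at the start; "torque": the same for the moment, N m; "width": finger opening in mm; "gripper_force": force on a finger pad.
Only numpy, scipy, OpenCV 4.12 (cv2) and the standard library are available. Lean on these libraries where they do the work, as an engineer would, in place of code of your own. Each camera call takes 0.05 s, during which the arm holds its last target. There are 200 camera calls.

TASK

A white plaster relief plate is lying on the bed of the slab roller, under the roller. Push the spokes of the hand wheel round with one finger, a spoke at a time, so that the bed carries the plate out towards the side (left or right) where the empty plywood ware board waits on the table, until the whole plate is clear of the top roller by about 40 mm or more. Move the bed by the hand wheel only, do not touch or lift the plate, and leave the ware board and the other things where they are.

Things in the scene. Friction and masses are not known exactly. Their poses are not given: they have to be found in the camera images.
- slab_roller: Grey bench-top slab roller, fixed to the table, 330 mm (x) by 500 mm (y). Origin on the table under its middle; z up, y along the bed's travel, x along the rollers; at yaw 0 the hand wheel is on the side facing the robot (-x). Side plates at x = -150 and 150 mm, 140 mm wide in y, with black knobs up to z = 252 mm; gear case before the near one, x = -156 to -192 mm, up to z = 215 mm.
- roller_mid (a point): Middle of the steel top roller: 60 mm in diameter, along x of slab_roller, axis at y = 0, z = 172 mm of that frame, its underside 32 mm above the bed. It only lies above the plate and does not move. Two thin tie rods run beside it at y = -50 and 50 mm, z = 210 mm.
- hub (a point): Centre of the hand wheel, on its axle, at (-235, 0, 170) mm of the slab_roller frame and with that frame's axes; it does not turn. The wheel stands upright in the y-z plane through this point. No rim: four straight round spokes 90 degrees apart, 16 mm steel rod, then black sleeves 22 mm in diameter from 75 to 145 mm from the axle, round ends at 156 mm. Hub 48 mm in diameter.
- handwheel: The turning hand wheel: origin at hub; it turns about x of slab_roller. Its z axis points out along one spoke, the others follow every 90 degrees. Starts about 17 degrees askew, turns both ways for several turns, takes about 0.5 N m (4 to 7 N on a sleeve), stays where left. 1 rad of turn moves the bed and what lies on it 40 mm, to the side to which the top of the wheel goes.
- bed: Canvas-topped plywood bed of the slab roller, 270 mm (x) by 560 mm (y) by 15 mm. Origin at the centre of its underside, z = 95 mm; its top is at z = 110 mm. It slides along y of slab_roller up to 190 mm either way from the middle, where the machine stops it, and is driven by the hand wheel, without slip.
- relief_plate: White plaster plate, leaf relief, raised edge, 140 mm (its x) by 100 mm (its y) by 22 mm, 0.25 to 0.5 kg, loose on the bed, long side about along the roller. Origin at the centre of its underside. It starts under the top roller (centre within 30 mm of its axis in y of slab_roller) and rides with the bed. Square to the roller, a centre 120 mm from the roller axis in y means 40 mm clear.
- ware_board: Empty plywood ware board, 170 by 220 by 16 mm, lying flat and loose on the table at the far left (+y) or far right (-y), in front of the machine. Origin at the centre of its underside. Its side, left or right, is the side to which the plate must come out.
- bowl: Terracotta bowl, 140 mm across and 65 mm high, loose on the table on the side where the ware board is not. Origin at the centre of its underside. Leave alone.
- vase: Small grey clay vase with a neck, 100 mm across and 125 mm high, loose on the table between robot and machine. Origin at the centre of its underside. Leave alone.
- thickness_strip: Flat wooden strip, 22 by 200 by 10 mm, its long side along its y, loose on the table between robot and machine. Origin at the centre of its underside. Leave alone.

How it is judged:
By the outcome, as a careful person would: the job done as asked, in the order asked, and still so for the second after the job is handed in, with the robot touching nothing.
It also fails if it takes over 58 s, if anything falls off the work surface, if the arm or the gripper's body presses on something with over 40 N, if the wrist force passes 120 N, or if a joint passes its speed limit or range.

## Working session

There is one attempt and no reset: what is moved stays moved. The work goes in short steps, Python scripts to look and compute and a tool call to move; the robot and the scene stay as the last step left them, time stands still between calls to the robot, and variables do not carry over. Pictures are saved under pics/ and viewed, at most 10 in all, crops included, and the job is handed in when it is done.

Besides the shell and the picture viewer there is one more tool, called after "Call:" as name(argument=value, ...) on one line, values as JSON. step_arm: Moves the arm, as the interface text tells. Shifts and turns lie within -1 to 1; 1 stands for 0.3 m of shift or 90 degrees of turn. Its arguments: {"type":"object","properties":{"plan":{"type":"array"}},"required":["plan"]}

```bash
mkdir -p pics; python3 - <<'E'
from cell import ctrl
import cv2,numpy as np,pickle
s=ctrl.read_state();print(s)
for n in("scene","side"):
    i=ctrl.get_image(n);pickle.dump(i,open(n+'.pkl','wb'));cv2.imwrite(f'pics/{n}0.png',i['color'][...,::-1]);print(n,i['fx'],i['k1'],i['T'].round(3).tolist())
E
```

```text
{'clock': 0.0, 'qpos': array([-1.33480811,  0.62936111,  0.03842216,  1.51839022, -0.02702251,
        0.99628313, -0.02000597]), 'qd': array([ 2.22136783e-04,  5.21941591e-04, -2.99444452e-04, -7.39938558e-04,
       -1.03059029e-04,  4.43154529e-05, -1.03536439e-03]), 'tau': array([-5.44084505e-04, -5.63405156e+01,  1.22666940e+00, -1.93444616e+01,
        1.13216811e-02,  1.08885768e-02, -2.12963940e-07]), 'eef_pos': array([192.97790563, 620.07270954, 252.37186147]), 'tool_rot': array([-3.13966792e+00, -3.88590998e-06,  2.83980172e+00]), 'force': array([0.47532366, 0.62542764, 0.75610097]), 'torque': array([-0.01658063,  0.00093933, -0.01136705]), 'gripper_force': 0.0, 'width': 85.09036414490585}
scene 474.7459547210215 -0.12326788046105426 [[0.49, 0.583, -0.648, 1648.133], [0.872, -0.33, 0.363, -601.042], [-0.002, -0.743, -0.67, 1265.86], [0.0, 0.0, 0.0, 1.0]]
side 455.00147239146924 0.036514018283642105 [[0.971, 0.158, -0.178, 830.888], [0.238, -0.623, 0.745, -1190.418], [0.007, -0.766, -0.643, 1172.767], [0.0, 0.0, 0.0, 1.0]]
```

View pics/scene0.png

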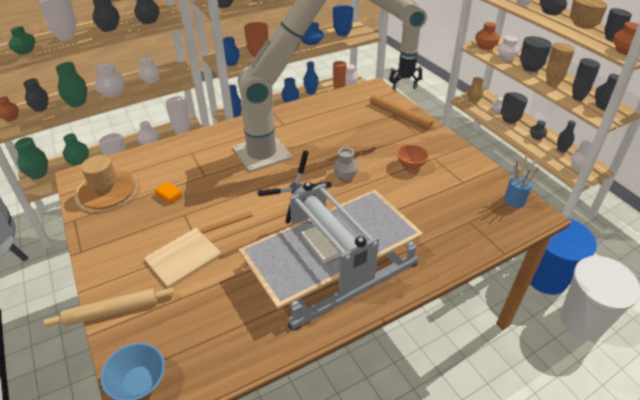

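View pics/side0.png

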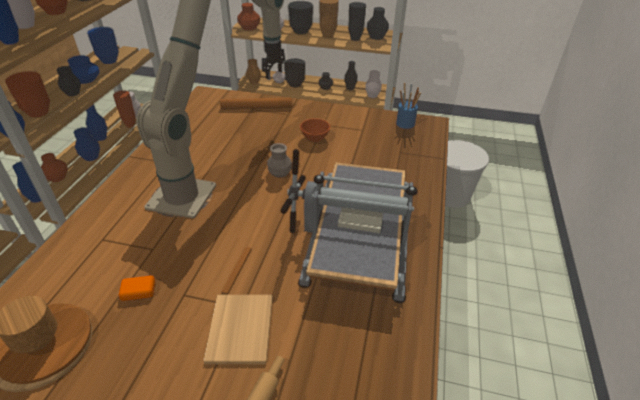

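The scene picture shows the ware board at (183,257), which is the robot's right (-y). The bowl at (412,157) is on +y, the vase at (346,163), and the wheel around (302,185). In the side picture the wheel is around (295,195), the plate at (360,218) and the board at (240,328). So the plate must go to -y.

```bash
cat >h.py <<'E'
import numpy as np,cv2,pickle
def cloud(i,T=None):
    K=np.array([[i['fx'],0,i['cx']],[0,i['fy'],i['cy']],[0,0,1]])
    v,u=np.mgrid[:400,:640];p=np.stack([u,v],-1).reshape(-1,1,2).astype(float)
    n=cv2.undistortPoints(p,K,np.array([i['k1'],0,0,0]))[:,0]
    z=i['range_z'].reshape(-1,1)
    P=np.hstack([n*z,z,np.ones_like(z)])@(i['T'] if T is None else T).T
    P=P[:,:3];P[z[:,0]==0]=np.nan
    return P.reshape(400,640,3)
E
python3 - <<'E'
from h import *
for n in('scene','side'):
    i=pickle.load(open(n+'.pkl','rb'));P=cloud(i);Q=P.reshape(-1,3);Q=Q[np.isfinite(Q[:,0])]
    R=Q[(Q[:,0]>350)&(Q[:,0]<1000)&(abs(Q[:,1])<450)]
    b=R[(abs(R[:,2]-110)<5)&(R[:,0]>480)]
    print(n,'bed',len(b),cv2.minAreaRect(b[:,:2].astype(np.float32)))
    print(' tall',{h:(len(t:=R[(R[:,2]>h)&(R[:,2]<h+30)]),t[:,:2].min(0).round(),t[:,:2].max(0).round()) for h in(190,220,250,280,310)})
    # roller top
    r=R[(R[:,2]>196)&(R[:,2]<208)&(R[:,0]>600)]
    print(' roller',r.mean(0),cv2.fitLine(r[:,:2].astype(np.float32),cv2.DIST_HUBER,0,.01,.01).ravel())
    c=i['color'].astype(int).reshape(400,640,3)
    m=(c.max(-1)<70)&(P[...,2]>30)&(P[...,0]>380)&(P[...,0]<950)&(abs(P[...,1])<350)
    k,l,st,ce=cv2.connectedComponentsWithStats(m.astype(np.uint8))
    for j in range(1,k):
        if st[j,4]>8: q=P[l==j]; print('  dark',st[j,4],ce[j].round(),np.median(q,0).round(),q.min(0).round(),q.max(0).round())
    cv2.imwrite(f'pics/{n}_c.png',cv2.resize(i['color'][120:290,220:440] if n=='scene' else i['color'][120:290,220:440],None,fx=3.5,fy=3.5,interpolation=3)[...,::-1])
E
```

```text
scene bed 6959 ((719.703857421875, -48.042266845703125), (310.23663330078125, 560.4298706054688), 3.058133602142334)
 tall {190: (2176, array([ 463., -211.]), array([882.,  29.])), 220: (419, array([ 478., -210.]), array([886.,  23.])), 250: (98, array([471., -69.]), array([884., -23.])), 280: (52, array([470., -37.]), array([491., -13.])), 310: (26, array([470., -31.]), array([493., -10.]))}
 roller [744.92159358 -50.01345079 200.95846464] [ 9.9879932e-01  4.8989367e-02  7.3457599e+02 -5.1124432e+01]
  dark 98 [303. 162.] [487. -32. 280.] [477. -49. 243.] [494. -14. 323.]
  dark 17 [328. 184.] [482.  72. 136.] [471.  63. 127.] [488.  81. 142.]
  dark 45 [309. 187.] [576. -60. 246.] [480. -73. 156.] [584.  14. 251.]
  dark 80 [269. 192.] [ 494. -169.  211.] [ 481. -207.  189.] [ 501. -129.  225.]
  dark 48 [288. 216.] [ 491. -101.   60.] [ 482. -127.   35.] [567. -93. 167.]
  dark 55 [360. 243.] [875. -47. 247.] [855. -58. 239.] [886. -25. 253.]
  dark 140 [360. 258.] [873. -42. 175.] [868. -64. 146.] [877. -17. 203.]
side bed 5900 ((673.8410034179688, -52.36627197265625), (390.92306
[... 898 characters left out ...]
315. 216.] [ 571. -102.  114.] [ 527. -129.   33.] [581. -34. 216.]
  dark 22 [307. 208.] [ 534. -103.  147.] [ 528. -108.  125.] [ 546. -100.  171.]
  dark 119 [293. 222.] [ 484. -101.   71.] [ 472. -115.   30.] [493. -84. 112.]
  dark 183 [403. 236.] [ 861. -105.   86.] [ 852. -162.   30.] [877.   5. 217.]
  dark 10 [326. 214.] [596. -78. 112.] [593. -90. 109.] [603. -70. 115.]
  dark 9 [311. 220.] [ 549. -103.   93.] [ 543. -106.   87.] [557. -99. 110.]
  dark 14 [382. 226.] [790. -89. 113.] [ 788. -114.  107.] [793. -60. 117.]
  dark 17 [401. 268.] [ 873. -182.   32.] [ 867. -198.   30.] [ 878. -166.   34.]
  dark 32 [400. 286.] [ 874. -281.   60.] [ 869. -284.   33.] [ 882. -262.   81.]
```

View pics/scene_c.png

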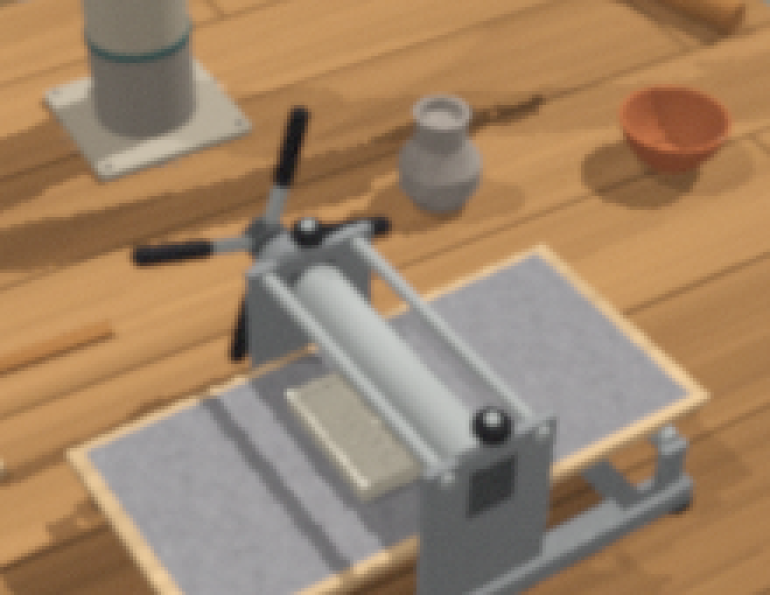

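The picture shows the top spoke leaning towards +y by about 17°. The -y spoke points slightly up at crop (170,255). Estimated hub: (485, -66, 171), machine yaw about 2.7°. My plan is to keep the tool roughly vertical with the fingers shut and push spokes over the top to the -y side and down.

Call:
step_arm(plan=[{"dz": -0.18, "az": -0.075, "gripper": 0}, {"dz": -0.18, "az": -0.075, "gripper": 0}, {"dz": -0.18, "az": -0.07, "gripper": 0}, {"dx": -0.055, "dy": -0.178, "gripper": 0}, {"dx": -0.055, "dy": -0.178, "gripper": 0}, {"dx": -0.055, "dy": -0.178, "gripper": 0}, {"dx": -0.055, "dy": -0.178, "gripper": 0}, {"dx": -0.055, "dy": -0.178, "gripper": 0}, {"dx": -0.055, "dy": -0.178, "gripper": 0}, {"dx": -0.055, "dy": -0.178, "gripper": 0}, {"dx": -0.055, "dy": -0.178, "gripper": 0}, {"dx": -0.055, "dy": -0.178, "gripper": 0}, {"dx": -0.055, "dy": -0.178, "gripper": 0}, {"dx": -0.055, "dy": -0.178, "gripper": 0}, {"dx": -0.055, "dy": -0.178, "gripper": 0}, {"dx": -0.055, "dy": -0.178, "gripper": 0}, {"dx": -0.055, "dy": -0.178, "gripper": 0}, {"gripper": 0}])

```text
invalid input
```

Call:
step_arm(plan=[{"dx": 0, "dy": 0, "dz": -0.18, "ax": 0, "ay": 0, "az": -0.075, "gripper": 0}, {"dx": 0, "dy": 0, "dz": -0.18, "ax": 0, "ay": 0, "az": -0.075, "gripper": 0}, {"dx": 0, "dy": 0, "dz": -0.18, "ax": 0, "ay": 0, "az": -0.07, "gripper": 0}])

```text
clock: 0.48
eef_pos: [193.1, 620.2, 416.5]
tool_rot: [-3.141, -0.0, -3.094]
force: [-0.3, 2.1, -0.3]
width: 32.3
gripper_force: 0.0
```

Call:
step_arm(plan=[{"dx": -0.055, "dy": -0.178, "dz": 0, "ax": 0, "ay": 0, "az": 0, "gripper": 0}, {"dx": -0.055, "dy": -0.178, "dz": 0, "ax": 0, "ay": 0, "az": 0, "gripper": 0}, {"dx": -0.055, "dy": -0.178, "dz": 0, "ax": 0, "ay": 0, "az": 0, "gripper": 0}, {"dx": -0.055, "dy": -0.178, "dz": 0, "ax": 0, "ay": 0, "az": 0, "gripper": 0}, {"dx": -0.055, "dy": -0.178, "dz": 0, "ax": 0, "ay": 0, "az": 0, "gripper": 0}, {"dx": -0.055, "dy": -0.178, "dz": 0, "ax": 0, "ay": 0, "az": 0, "gripper": 0}, {"dx": -0.055, "dy": -0.178, "dz": 0, "ax": 0, "ay": 0, "az": 0, "gripper": 0}, {"dx": -0.055, "dy": -0.178, "dz": 0, "ax": 0, "ay": 0, "az": 0, "gripper": 0}, {"dx": -0.055, "dy": -0.178, "dz": 0, "ax": 0, "ay": 0, "az": 0, "gripper": 0}, {"dx": -0.055, "dy": -0.178, "dz": 0, "ax": 0, "ay": 0, "az": 0, "gripper": 0}, {"dx": -0.055, "dy": -0.178, "dz": 0, "ax": 0, "ay": 0, "az": 0, "gripper": 0}, {"dx": -0.055, "dy": -0.178, "dz": 0, "ax": 0, "ay": 0, "az": 0, "gripper": 0}, {"dx": -0.055, "dy": -0.178, "dz": 0, "ax": 0, "ay": 0, "az": 0, "gripper": 0}, {"dx": -0.055, "dy": -0.178, "dz": 0, "ax": 0, "ay": 0, "az": 0, "gripper": 0}, {"dx": 0, "dy": -0.15, "dz": 0, "ax": 0, "ay": 0, "az": 0, "gripper": 0}, {"dx": 0, "dy": 0, "dz": 0, "ax": 0, "ay": 0, "az": 0, "gripper": 0}])

```text
clock: 2.48
eef_pos: [457.7, -165.0, 414.9]
tool_rot: [-3.14, -0.001, -3.105]
force: [-0.2, 0.2, -0.2]
width: 0.5
gripper_force: 0.0
```

Call:
step_arm(plan=[{"dx": 0, "dy": 0, "dz": 0, "ax": 0, "ay": -0.11, "az": 0, "gripper": 0}, {"dx": 0, "dy": 0, "dz": 0, "ax": 0, "ay": -0.11, "az": 0, "gripper": 0}, {"dx": 0, "dy": 0, "dz": 0, "ax": 0, "ay": -0.11, "az": 0, "gripper": 0}, {"dx": 0, "dy": 0, "dz": 0, "ax": 0, "ay": 0, "az": 0, "gripper": 0}])

```text
clock: 2.98
eef_pos: [455.1, -159.5, 413.7]
tool_rot: [3.137, 0.515, -3.101]
force: [0.8, -0.8, 0.2]
width: -0.1
gripper_force: 0.0
```

```bash
cat >>h.py <<'E'
from scipy.spatial.transform import Rotation as Ro
def rel(s,tgt): # tool-frame units to bring the TIP to tgt
    R=Ro.from_euler('xyz',s['tool_rot']); tip=s['eef_pos']+R.apply([0,0,22]); return tip,R.inv().apply(np.array(tgt)-tip)/300
E
python3 - <<'E'
from cell import ctrl
from h import *
s=ctrl.read_state();print(s['qpos'].round(2),s['eef_pos'],s['tool_rot'])
i=ctrl.get_image('wrist');cv2.imwrite('pics/w1.png',i['color'][...,::-1])
T=np.eye(4);T[:3,:3]=Ro.from_euler('xyz',s['tool_rot']).as_matrix();T[:3,3]=s['eef_pos']
P=cloud(i,T@i['T_tool_cam']);np.save('w1.npy',P)
c=i['color'].astype(int);m=(c.max(-1)<70)&(P[...,2]>20)&(P[...,2]<340)&(P[...,0]>400)&(P[...,0]<540)
k,l,st,ce=cv2.connectedComponentsWithStats(m.astype(np.uint8))
for j in range(1,k):
    if st[j,4]>40:q=P[l==j];print(st[j,4],ce[j].round(),np.median(q,0).round(),q.min(0).round(),q.max(0).round())
print(rel(s,[485,-165,230]))
E
```

```text
[-0.04  0.01  0.48  2.1  -0.43  0.61  2.35] [ 455.09489524 -159.53970964  413.68815275] [ 3.13650113  0.51525099 -3.10127596]
556 [364.  54.] [475. -97.  78.] [ 469. -114.   34.] [489. -74. 109.]
1072 [489.  78.] [469.  41. 147.] [461.   3. 128.] [485.  85. 160.]
1024 [400.  98.] [479. -71. 183.] [463. -86. 150.] [523. -40. 195.]
1833 [308. 105.] [ 480. -168.  211.] [ 472. -210.  188.] [ 495. -124.  225.]
2505 [474. 149.] [472. -32. 289.] [465. -50. 181.] [521. -10. 321.]
(array([ 465.92200289, -158.99085572,  394.54468129]), array([ 0.21567698, -0.02516451,  0.5080633 ]))
```

View pics/w1.png

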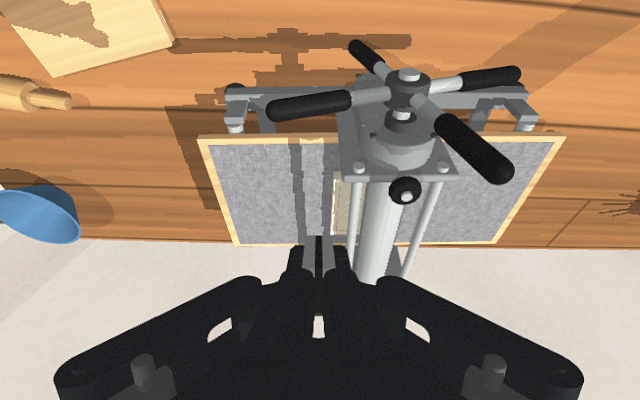

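Tilting to 30° works. The wrist view shows the -y sleeve at (308,105), the top spoke at (474,149) and the hub at (408,85), consistent with the estimate. Next, press the -y spoke down.

Call:
step_arm(plan=[{"dx": 0.054, "dy": -0.006, "dz": 0.128, "ax": 0, "ay": 0, "az": 0, "gripper": 0}, {"dx": 0.054, "dy": -0.006, "dz": 0.128, "ax": 0, "ay": 0, "az": 0, "gripper": 0}, {"dx": 0.054, "dy": -0.006, "dz": 0.128, "ax": 0, "ay": 0, "az": 0, "gripper": 0}, {"dx": 0.054, "dy": -0.006, "dz": 0.128, "ax": 0, "ay": 0, "az": 0, "gripper": 0}, {"dx": 0.016, "dy": 0, "dz": 0.028, "ax": 0, "ay": 0, "az": 0, "gripper": 0}, {"dx": 0.016, "dy": 0, "dz": 0.028, "ax": 0, "ay": 0, "az": 0, "gripper": 0}, {"dx": 0.016, "dy": 0, "dz": 0.028, "ax": 0, "ay": 0, "az": 0, "gripper": 0}])

```text
clock: 3.9
eef_pos: [498.1, -139.4, 257.9]
tool_rot: [3.138, 0.481, -3.141]
force: [-0.2, -0.5, 0.6]
width: 0.2
gripper_force: 0.0
```

```bash
python3 - <<'E'
from cell import ctrl
from h import *
s=ctrl.read_state();print(s['qpos'].round(2),s['force'],s['tool_rot'],rel(s,[485,-165,152]))
E
```

```text
[ 0.17  0.31  0.18  2.27 -1.1   0.23  2.94] [-0.18708859 -0.5495523   0.56058091] [ 3.13787207  0.48149496 -3.14149534] (array([ 508.28065644, -139.29381595,  238.38013756]), array([ 0.20212998, -0.08649489,  0.21893466]))
```

The joints hit their limits (j5, j6, j7), so this tilt and yaw is a bad posture. I'll back up, go vertical and turn the tool a quarter so that j7 sits near zero.

Call:
step_arm(plan=[{"dx": -0.083, "dy": 0, "dz": -0.157, "ax": 0, "ay": 0, "az": 0, "gripper": 0}, {"dx": -0.083, "dy": 0, "dz": -0.157, "ax": 0, "ay": 0, "az": 0, "gripper": 0}, {"dx": -0.083, "dy": 0, "dz": -0.157, "ax": 0, "ay": 0, "az": 0, "gripper": 0}, {"dx": 0, "dy": 0, "dz": 0, "ax": 0, "ay": 0.102, "az": 0, "gripper": 0}, {"dx": 0, "dy": 0, "dz": 0, "ax": 0, "ay": 0.102, "az": 0, "gripper": 0}, {"dx": 0, "dy": 0, "dz": 0, "ax": 0, "ay": 0.102, "az": 0, "gripper": 0}, {"dx": 0, "dy": 0, "dz": 0, "ax": 0, "ay": 0, "az": 0.109, "gripper": 0}, {"dx": 0, "dy": 0, "dz": 0, "ax": 0, "ay": 0, "az": 0.109, "gripper": 0}, {"dx": 0, "dy": 0, "dz": 0, "ax": 0, "ay": 0, "az": 0.109, "gripper": 0}, {"dx": 0, "dy": 0, "dz": 0, "ax": 0, "ay": 0, "az": 0.109, "gripper": 0}, {"dx": 0, "dy": 0, "dz": 0, "ax": 0, "ay": 0, "az": 0.109, "gripper": 0}, {"dx": 0, "dy": 0, "dz": 0, "ax": 0, "ay": 0, "az": 0.109, "gripper": 0}, {"dx": 0, "dy": 0, "dz": 0, "ax": 0, "ay": 0, "az": 0.109, "gripper": 0}, {"dx": 0, "dy": 0, "dz": 0, "ax": 0, "ay": 0, "az": 0.109, "gripper": 0}, {"dx": 0, "dy": 0, "dz": 0, "ax": 0, "ay": 0, "az": 0.109, "gripper": 0}, {"dx": 0, "dy": 0, "dz": 0, "ax": 0, "ay": 0, "az": 0, "gripper": 0}])

```text
clock: 5.9
eef_pos: [499.4, -138.5, 409.9]
tool_rot: [3.138, -0.003, 1.607]
force: [0.2, 0.5, -0.4]
width: 0.2
gripper_force: 0.0
```

```bash
cat > st.py <<'E'
from cell import ctrl
from h import *
import sys
s=ctrl.read_state();t,d=rel(s,[float(v) for v in sys.argv[1:4]]);print(s['clock'],s['qpos'].round(2),s['force'].round(1),s['tool_rot'].round(3),'tip',t.round(),'d',d.round(3))
E
python3 st.py 474 -165 230
```

```text
5.9 [-0.51  0.47  1.13  1.66 -0.45  1.3   0.75] [ 0.2  0.5 -0.4] [ 3.138e+00 -3.000e-03  1.607e+00] tip [ 499. -138.  388.] d [-0.087 -0.09   0.526]
```

Call:
step_arm(plan=[{"dx": -0.022, "dy": -0.022, "dz": 0.131, "ax": 0, "ay": 0, "az": 0, "gripper": 0}, {"dx": -0.022, "dy": -0.023, "dz": 0.131, "ax": 0, "ay": 0, "az": 0, "gripper": 0}, {"dx": -0.022, "dy": -0.023, "dz": 0.131, "ax": 0, "ay": 0, "az": 0, "gripper": 0}, {"dx": -0.022, "dy": -0.023, "dz": 0.131, "ax": 0, "ay": 0, "az": 0, "gripper": 0}, {"dx": 0, "dy": 0, "dz": 0, "ax": 0, "ay": 0, "az": 0, "gripper": 0}])

```text
clock: 6.52
eef_pos: [471.5, -164.9, 250.8]
tool_rot: [-3.14, -0.006, 1.606]
force: [-0.1, -0.1, 0.4]
width: -0.0
gripper_force: 0.0
```

```bash
python3 st.py 476 -165 152
```

```text
6.525 [-0.34  0.6   0.98  1.95 -0.62  0.94  0.98] [-0.1 -0.1  0.4] [-3.14  -0.006  1.606] tip [ 471. -165.  229.] d [-0.003  0.015  0.256]
```

Call:
step_arm(plan=[{"dx": 0, "dy": 0.008, "dz": 0.032, "ax": 0, "ay": 0, "az": 0, "gripper": 0}, {"dx": 0, "dy": 0.007, "dz": 0.032, "ax": 0, "ay": 0, "az": 0, "gripper": 0}, {"dx": 0, "dy": 0, "dz": 0.032, "ax": 0, "ay": 0, "az": 0, "gripper": 0}, {"dx": 0, "dy": 0, "dz": 0.032, "ax": 0, "ay": 0, "az": 0, "gripper": 0}])

```text
clock: 7.02
eef_pos: [479.3, -167.0, 214.7]
tool_rot: [3.135, -0.001, 1.605]
force: [-0.3, -2.4, 4.8]
width: -0.2
gripper_force: 2.6
```

Call:
step_arm(plan=[{"dx": 0, "dy": 0, "dz": 0.032, "ax": 0, "ay": 0, "az": 0, "gripper": 0}, {"dx": 0, "dy": 0, "dz": 0.032, "ax": 0, "ay": 0, "az": 0, "gripper": 0}, {"dx": 0, "dy": 0, "dz": 0.032, "ax": 0, "ay": 0, "az": 0, "gripper": 0}, {"dx": 0, "dy": 0, "dz": 0.032, "ax": 0, "ay": 0, "az": 0, "gripper": 0}, {"dx": 0, "dy": 0, "dz": 0, "ax": 0, "ay": 0, "az": 0, "gripper": 0}])

```text
clock: 7.65
eef_pos: [478.4, -165.5, 175.4]
tool_rot: [3.138, -0.003, 1.605]
force: [0.0, -1.5, 0.2]
width: -0.1
gripper_force: 0.4
```

```bash
cat > look.py <<'E'
from cell import ctrl
from h import *
import sys
i=ctrl.get_image('scene');j=ctrl.get_image('side')
f=lambda i:cv2.resize(i['color'][100:300,220:440],None,fx=1.8,fy=1.8,interpolation=3)[...,::-1]
cv2.imwrite(f'pics/{sys.argv[1]}.png',np.hstack([f(i),f(j)]))
P=cloud(i);Q=P[np.isfinite(P[...,0])];b=Q[(abs(Q[:,2]-110)<5)&(Q[:,0]>580)&(Q[:,0]<900)&(abs(Q[:,1])<500)]
print('bed y',b[:,1].min(),b[:,1].max())
for n,i in(('scene',i),('side',j)):
    P=cloud(i);c=i['color'].astype(int)
    m=(abs(P[...,2]-132)<5)&(P[...,0]>620)&(P[...,0]<840)&(abs(P[...,1]+80)<250)
    k,l,st,ce=cv2.connectedComponentsWithStats(m.astype(np.uint8))
    for q in range(1,k):
        if st[q,4]>40:a=P[l==q][:,:2];print(n,'plate',st[q,4],cv2.minAreaRect(a.astype(np.float32)),a.min(0).round(),a.max(0).round())
E
python3 look.py a1; python3 st.py 476 -165 152
```

```text
bed y -357.4112565702017 214.77286352852298
scene plate 734 ((718.03173828125, -106.70426940917969), (144.2335662841797, 85.04103088378906), 2.123126268386841) [ 645. -150.] [790. -62.]
side plate 899 ((716.4239501953125, -97.72032165527344), (140.07421875, 110.25270080566406), 2.0135903358459473) [ 646. -154.] [788. -43.]
7.75 [-0.26  0.7   0.86  2.01 -0.76  0.79  1.09] [-0.1 -0.   1.3] [ 3.138 -0.004  1.605] tip [ 478. -165.  154.] d [-0.    -0.007  0.005]
```

View pics/a1.png

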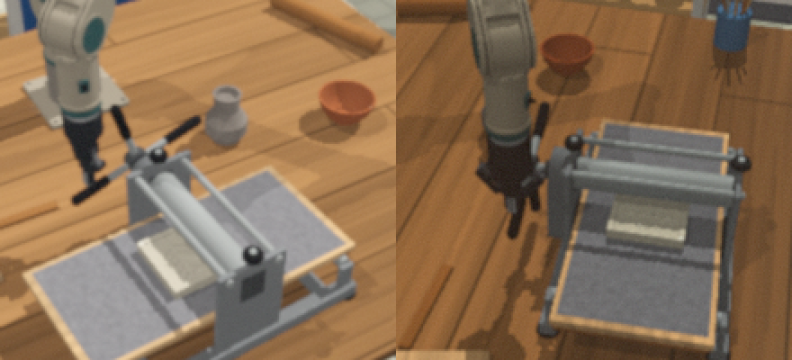

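The plate has moved to y≈-102, and the roller is at about -53. It needs about 85 mm more, or roughly 122°. In the picture the finger sits on the -y sleeve at (90,190), the top spoke is now at about (120,120), and the next one at (180,128). I'll take the top spoke next.

Call:
step_arm(plan=[{"dx": -0.06, "dy": 0, "dz": -0.03, "ax": 0, "ay": 0, "az": 0, "gripper": 0}, {"dx": 0, "dy": 0, "dz": -0.16, "ax": 0, "ay": 0, "az": 0, "gripper": 0}, {"dx": 0, "dy": 0, "dz": -0.16, "ax": 0, "ay": 0, "az": 0, "gripper": 0}, {"dx": 0, "dy": 0, "dz": -0.16, "ax": 0, "ay": 0, "az": 0, "gripper": 0}, {"dx": 0, "dy": 0, "dz": -0.16, "ax": 0, "ay": 0, "az": 0, "gripper": 0}, {"dx": 0.153, "dy": 0, "dz": 0, "ax": 0, "ay": 0, "az": 0, "gripper": 0}, {"dx": 0.153, "dy": 0, "dz": 0, "ax": 0, "ay": 0, "az": 0, "gripper": 0}, {"dx": 0.153, "dy": 0, "dz": 0, "ax": 0, "ay": 0, "az": 0, "gripper": 0}, {"dx": 0, "dy": 0, "dz": 0, "ax": 0, "ay": 0, "az": 0, "gripper": 0}])

```text
clock: 8.88
eef_pos: [473.3, -43.1, 377.0]
tool_rot: [3.139, -0.006, 1.611]
force: [-0.8, -0.8, 0.5]
width: -0.3
gripper_force: 0.0
```

```bash
python3 st.py 478 -45 278
```

```text
8.875 [-0.77  0.43  1.18  1.82 -0.44  1.18  0.59] [-0.8 -0.8  0.5] [ 3.139 -0.006  1.611] tip [473. -43. 355.] d [-0.009  0.015  0.257]
```

Call:
step_arm(plan=[{"dx": 0, "dy": 0.008, "dz": 0.129, "ax": 0, "ay": 0, "az": 0, "gripper": 0}, {"dx": -0.009, "dy": 0.008, "dz": 0.129, "ax": 0, "ay": 0, "az": 0, "gripper": 0}, {"dx": -0.062, "dy": 0, "dz": 0, "ax": 0, "ay": 0, "az": 0, "gripper": 0}, {"dx": -0.062, "dy": 0, "dz": 0, "ax": 0, "ay": 0, "az": 0, "gripper": 0}, {"dx": -0.045, "dy": 0, "dz": 0.018, "ax": 0, "ay": 0, "az": 0, "gripper": 0}, {"dx": -0.045, "dy": 0, "dz": 0.018, "ax": 0, "ay": 0, "az": 0, "gripper": 0}])

```text
clock: 9.62
eef_pos: [479.7, -112.4, 288.3]
tool_rot: [3.14, -0.009, 1.604]
force: [-1.0, 6.4, 0.6]
width: -0.2
gripper_force: 2.4
```

```bash
python3 st.py 478 -109 267
```

```text
9.625 [-0.5   0.54  1.04  1.92 -0.57  1.01  0.83] [-1.   6.4  0.6] [ 3.14  -0.009  1.604] tip [ 480. -112.  266.] d [ 0.011 -0.005 -0.002]
```

Contact on track with 6 N; continue the arc.

Call:
step_arm(plan=[{"dx": -0.039, "dy": -0.003, "dz": 0.029, "ax": 0, "ay": 0, "az": 0, "gripper": 0}, {"dx": -0.038, "dy": 0, "dz": 0.029, "ax": 0, "ay": 0, "az": 0, "gripper": 0}, {"dx": -0.03, "dy": 0, "dz": 0.038, "ax": 0, "ay": 0, "az": 0, "gripper": 0}, {"dx": -0.03, "dy": 0, "dz": 0.038, "ax": 0, "ay": 0, "az": 0, "gripper": 0}, {"dx": -0.018, "dy": 0, "dz": 0.044, "ax": 0, "ay": 0, "az": 0, "gripper": 0}, {"dx": -0.018, "dy": 0, "dz": 0.044, "ax": 0, "ay": 0, "az": 0, "gripper": 0}, {"dx": -0.006, "dy": 0, "dz": 0.032, "ax": 0, "ay": 0, "az": 0, "gripper": 0}, {"dx": -0.006, "dy": 0, "dz": 0.032, "ax": 0, "ay": 0, "az": 0, "gripper": 0}, {"dx": 0, "dy": 0, "dz": 0.031, "ax": 0, "ay": 0, "az": 0, "gripper": 0}, {"dx": 0, "dy": 0, "dz": 0.031, "ax": 0, "ay": 0, "az": 0, "gripper": 0}, {"dx": 0, "dy": 0, "dz": 0.031, "ax": 0, "ay": 0, "az": 0, "gripper": 0}, {"dx": 0, "dy": 0, "dz": 0, "ax": 0, "ay": 0, "az": 0, "gripper": 0}])

```text
clock: 11.12
eef_pos: [481.1, -167.8, 173.6]
tool_rot: [3.14, -0.004, 1.605]
force: [0.5, -0.1, 0.5]
width: -0.3
gripper_force: 0.0
```

```bash
python3 st.py 478 -165 154; python3 look.py a2
```

```text
11.125 [-0.25  0.7   0.85  2.   -0.75  0.79  1.08] [ 0.5 -0.1  0.5] [ 3.14  -0.004  1.605] tip [ 481. -168.  152.] d [ 0.01  -0.01  -0.008]
bed y -421.08947813243014 151.323833222158
scene plate 930 ((721.2262573242188, -161.02548217773438), (144.7567596435547, 103.34688568115234), 2.0502982139587402) [ 648. -214.] [ 795. -110.]
side plate 990 ((719.8609619140625, -161.35647583007812), (140.3026123046875, 106.91388702392578), 1.0880178213119507) [ 649. -215.] [ 790. -107.]
```

The bed is moving as computed: the plate centre is now about 109 mm from the roller axis. One more partial push of about 40° finishes it.

Call:
step_arm(plan=[{"dx": -0.06, "dy": 0, "dz": -0.03, "ax": 0, "ay": 0, "az": 0, "gripper": 0}, {"dx": 0, "dy": -0.005, "dz": -0.165, "ax": 0, "ay": 0, "az": 0, "gripper": 0}, {"dx": 0, "dy": 0, "dz": -0.16, "ax": 0, "ay": 0, "az": 0, "gripper": 0}, {"dx": 0, "dy": 0, "dz": -0.16, "ax": 0, "ay": 0, "az": 0, "gripper": 0}, {"dx": 0, "dy": 0, "dz": -0.16, "ax": 0, "ay": 0, "az": 0, "gripper": 0}, {"dx": 0.156, "dy": 0, "dz": 0, "ax": 0, "ay": 0, "az": 0, "gripper": 0}, {"dx": 0.156, "dy": 0, "dz": 0, "ax": 0, "ay": 0, "az": 0, "gripper": 0}, {"dx": 0.156, "dy": 0, "dz": 0, "ax": 0, "ay": 0, "az": 0, "gripper": 0}, {"dx": 0, "dy": 0, "dz": 0, "ax": 0, "ay": 0, "az": 0, "gripper": 0}])

```text
clock: 12.35
eef_pos: [475.9, -43.5, 377.7]
tool_rot: [3.139, -0.005, 1.611]
force: [-0.8, -0.2, -0.4]
width: 0.2
gripper_force: 0.0
```

```bash
python3 st.py 478 -45 278
```

```text
12.35 [-0.76  0.43  1.16  1.81 -0.43  1.18  0.59] [-0.8 -0.2 -0.4] [ 3.139 -0.005  1.611] tip [476. -43. 356.] d [-0.007  0.006  0.259]
```

Call:
step_arm(plan=[{"dx": 0, "dy": 0.003, "dz": 0.129, "ax": 0, "ay": 0, "az": 0, "gripper": 0}, {"dx": -0.008, "dy": 0.003, "dz": 0.129, "ax": 0, "ay": 0, "az": 0, "gripper": 0}, {"dx": -0.062, "dy": 0, "dz": 0, "ax": 0, "ay": 0, "az": 0, "gripper": 0}, {"dx": -0.062, "dy": 0, "dz": 0, "ax": 0, "ay": 0, "az": 0, "gripper": 0}, {"dx": -0.045, "dy": 0, "dz": 0.018, "ax": 0, "ay": 0, "az": 0, "gripper": 0}, {"dx": -0.045, "dy": 0, "dz": 0.018, "ax": 0, "ay": 0, "az": 0, "gripper": 0}, {"dx": -0.039, "dy": 0, "dz": 0.029, "ax": 0, "ay": 0, "az": 0, "gripper": 0}, {"dx": -0.038, "dy": 0, "dz": 0.029, "ax": 0, "ay": 0, "az": 0, "gripper": 0}, {"dx": -0.03, "dy": 0, "dz": 0.038, "ax": 0, "ay": 0, "az": 0, "gripper": 0}, {"dx": 0, "dy": 0, "dz": 0, "ax": 0, "ay": 0, "az": 0, "gripper": 0}, {"dx": 0.1, "dy": 0, "dz": 0, "ax": 0, "ay": 0, "az": 0, "gripper": 0}, {"dx": 0, "dy": 0, "dz": -0.16, "ax": 0, "ay": 0, "az": 0, "gripper": 0}, {"dx": 0, "dy": 0, "dz": -0.16, "ax": 0, "ay": 0, "az": 0, "gripper": 0}, {"dx": 0, "dy": 0, "dz": -0.16, "ax": 0, "ay": 0, "az": 0, "gripper": 0}, {"dx": 0, "dy": 0, "dz": 0, "ax": 0, "ay": 0, "az": 0, "gripper": 0}])

```text
clock: 14.22
eef_pos: [481.1, -117.4, 407.8]
tool_rot: [3.131, -0.001, 1.604]
force: [-1.0, 0.3, 0.7]
width: -0.1
gripper_force: 0.0
```

```bash
python3 look.py a3
```

```text
bed y -452.0776181576183 121.21502313199426
scene plate 936 ((722.4736938476562, -191.82171630859375), (146.44961547851562, 102.75652313232422), 2.27075457572937) [ 648. -244.] [ 797. -139.]
side plate 1027 ((721.75048828125, -190.6492919921875), (139.5077362060547, 106.84656524658203), 1.9560472965240479) [ 651. -246.] [ 792. -136.]
```

View pics/a3.png

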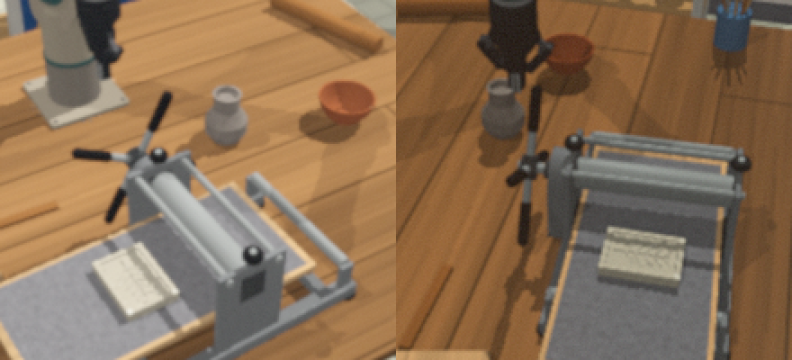

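The picture shows the plate fully out on the -y side, at (135,280) and (643,255). It is about 138 mm from the roller axis, so roughly 55 mm clear. The other things look undisturbed and the tool is free above the wheel.

```bash
python3 -c "
from cell import ctrl
print(ctrl.finish_job())"
```

```text
the job is handed in; nothing more can be done
None
```

I turned the hand wheel by its spokes and the bed carried the plate out on the ware-board side (-y), about 55 mm clear of the top roller by the cameras; the job is handed in after about 14 s, with the arm clear.

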